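# Free-run check of a yarn swift

### The arm

A 7-joint arm with a two-finger parallel gripper is mounted at the origin on the work surface. World frame = base frame: x ahead of the robot, y to its left, z up, the work surface at z = 0. Lengths are in m, angles in degrees, forces in N, time in s.
With the tool pointing down it reaches from about 0.425 to 0.875 m from the base axis. Payload 4.7 kg.
Tool frame: the origin (TCP) lies between the finger pads, 19 mm behind the fingertips; this is the grasp point; z points along the fingers, x is the direction in which the jaws open and shut, and the axes are right-handed (so a half turn about z gives the same grasp; the last joint's range is limited). The gripper opens to 87 mm and grips with 3 to 60 N. Pads are 19 mm wide; open, the fingers measure 117 mm over their backs; the gripper's body (75 mm by 190 mm) begins 51 mm behind the grasp point.
Start: joints at [-63.02, 18.392, -4.016, 83.108, 1.295, 78.541, -3.26], TCP at [0.287, 0.583, 0.241] pointing down, gripper open.
Joint ranges: [-163.93, 163.93], [-17.29, 119.83], [-79.2, 71.16], [3.27, 140.29], [-89.18, 269.18], [5.43, 117.66], [-154.24, 154.24]. Speed limits (degrees/s): [147.25, 147.25, 180, 180, 180, 180, 180].

### API

Orientations are given as [roll, pitch, yaw] about the fixed x, y, z axes, in that order (R = Rz(yaw) Ry(pitch) Rx(roll)).
In Python, from cell import telemetry, optics, env gives the robot as it stands.
- The arm moves only by the tool arm_command, never from a script. Its arguments are lists of equal length, an entry for each row: "translation": the shift along the tool's x, y, z in cm, a list of three; "twist": the turn about the tool's z in degrees. In form: {"translation": [[x, y, z], ...], "twist": [twist, ...]}. A call has 1 to 10 rows; each row shifts and turns the pose as measured when the row begins, along the tool's axes as they then stand; what a row does not reach is not made up. A row lasts 1/8 s, in which the tool goes at most 62.5 mm and 10.7 degrees, less where a joint would pass 70% of its speed; a pose out of reach is approached as far as the arm can. A call is refused whole if a number of a shift passes 6.25 or a number of a turn 10.7, either way. A call with a gripper value outside its range is refused whole. "grip" is the opening in per cent of the stroke, from 0 (shut) to 100 (fully open), set as the call begins (left out, the last holds). The fingers move at their own pace and stop on an object; "force" is the grip in N (left out, the last holds). Time passes only in rows, so rows that do not move let the fingers close. It gives the time, the measured TCP pose, the force and the opening at its end, in the units of the state.
- telemetry.get_obs(): the state, without advancing time (a new reading comes with each control period).
- optics.read_camera(name): name is "side" or "top" or "wrist"; returns a dict with "img" (384x512x3 uint8, blue, green, red), "fx", "fy", "cx", "cy" (pixels), "extrinsics" (4x4, takes a point from camera to world coordinates); the wrist camera has in their place "hand_eye" (4x4, takes a point from camera to tool coordinates, whose origin is the TCP and whose axes are the tool frame's). Camera axes: x right, y up, looking along -z (the intrinsics and any distortion apply to the point x, -y, -z); pixel columns grow to the right and rows downward; lengths in m; the calibration is good to about 2 mm. A picture is of the moment at which its call begins: read the wrist's pose just before it. There is no depth.
- env.sign_off(): hands the job in, once; it reports no verdict.
The state is a dict: "time_s": time; "qpos": joint angles; "joint_velocities": joint speeds; "effort": joint torques, N m; "tool_pos": TCP position; "tool_rot": TCP orientation; "force": force on the tool from outside, world axes, zero at the start; "wrist_torque": the same for the moment, N m; "grip_width": finger opening in m.
Only numpy, scipy, OpenCV 4.12 (cv2) and the standard library are available. Lean on these libraries where they do the work, as an engineer would, in place of code of your own. Each camera call takes 0.05 s, during which the arm holds its last target. There are 200 camera calls.

### The job

Give the yarn swift its free-run check: take it by its ball knob, bring it up to an easy turning speed, let go, and while it coasts travel round with the knob for a good six seconds, the open fingers on either side of the knob and close to it but not touching. Before the swift runs down take hold of the knob again while it is still turning, guide it round until the knob stands over the long leg of the stand, and let go there so that the swift stays at rest. Do not let the swift come to a stop unheld anywhere else, do not whirl it, and leave the other things on the table alone.

Things in the scene. Friction and masses are not known exactly. Their poses are not given: they have to be found in the camera images.
- stand: Wooden stand of the yarn swift, fixed. T-shaped foot 28 mm high: long leg 60 mm wide, from 200 mm in front of the column (own -x) to 100 mm behind it; cross foot 300 mm long across y, 115 mm behind. Round column to 98 mm. Origin: on the column's axis on the table top, z up; -x is the way the long leg points (roughly to the robot).
- swift: The turning part, pale wood: two bars 520 x 36 x 16 mm crossed at right angles, level, undersides 98 mm above the table. Four upright pegs 14 mm thick, 120 mm from the axis: three plain, tops 189 mm above the table; the one on its own -x arm carries the ball knob. Origin: on the vertical turning axis (the column's), at the bars' underside; z up. Turns either way without limit.
- hub (a point): Top of the hub on the turning axis, 120 mm above the table. The swift weighs about 0.75 kg (varies, 0.5 to 1.1 kg), inertia 0.0166 kg m2; light bearing: drag 0.0007 N m dry plus 0.0015 N m per rad/s, so from 1.3 rad/s it slows to 0.25 in some 10 s (6 s if light). It starts at rest at any angle. Over 2.5 rad/s is whirling, under 0.25 it counts as run down.
- knob (a point): Centre of the wooden ball knob, 32 mm in diameter, that revolves freely on top of its peg (so a hand can hold it while the swift goes round): 120 mm from the turning axis, 215 mm above the table. While the swift coasts, the point between the finger pads (TCP) should stay within 25 mm of this centre.
- cone: Bystander: upright green thread cone, 92 mm wide, 140 mm high; origin at the centre of its underside.
- tin: Bystander: flat round steel pin tin, 80 mm diameter, 45 mm high; origin at the centre of its underside.
- box: Bystander: clear plastic storage box, 120 x 160 x 70 mm, open top; origin at the centre of its underside.
- weight: Bystander: round iron pattern weight with a small grip, 72 mm diameter, 50 mm high; origin at the centre of its underside.

How it is judged:
By the outcome, as a careful person would: the job done as asked, in the order asked, and still so for the second after the job is handed in, with the robot touching nothing.
It also fails if it takes over 67 s, if anything falls off the work surface, if the arm or the gripper's body presses on something with over 40 N, if the wrist force passes 120 N, or if a joint passes its speed limit or range.

## Working session

There is one attempt and no reset: what is moved stays moved. The work goes in short steps, Python scripts to look and compute and a tool call to move; the robot and the scene stay as the last step left them, time stands still between calls to the robot, and variables do not carry over. Pictures are saved under pics/ and viewed, about 8 in all and at most 12, crops included, and the job is handed in when it is done.

Besides the shell and the picture viewer there is one more tool, called after ">>>" by a JSON object that holds its "op" and its "data". arm_command: Moves the arm, as the interface text tells. Its arguments: {"type":"object","properties":{"translation":{"type":"array","items":{"type":"array","items":{"type":"number"}}},"twist":{"type":"array","items":{"type":"number"}},"grip":{"type":"number"},"force":{"type":"number"}},"required":["translation","twist"]}

```bash
ls; mkdir -p pics; python3 - <<'E'
from cell import telemetry, optics, env
import cv2,numpy as np
print(telemetry.get_obs())
a=[]
for n in("top","side"):
    c=optics.read_camera(n); cv2.imwrite(f"pics/{n}0.png",c["img"]); print(n,c["fx"],c["fy"],c["cx"],c["cy"],c["extrinsics"].tolist() if hasattr(c["extrinsics"],'tolist') else c["extrinsics"],[k for k in c])
E
```

```text
pics
{'time_s': 0.0, 'qpos': array([-63.0204397 ,  18.44006603,  -4.01737983,  83.17517664,
         1.29542371,  78.54011301,  -3.26101459]), 'joint_velocities': array([-0.103927  , -0.00099536, -0.01137721,  0.09262871, -0.06862987,
       -0.09238728, -0.14301024]), 'effort': array([-3.95279176e-05, -4.91298866e+01, -4.04076995e-01, -3.12520480e+01,
       -6.39447151e-02,  4.37510514e-02,  1.70465250e-04]), 'tool_pos': array([0.28649079, 0.58288134, 0.24014792]), 'tool_rot': array([1.79994443e+02, 1.10080684e-01, 6.38310141e+01]), 'force': array([ 0.89459234,  0.00310758, -0.48877615]), 'wrist_torque': array([0.02517888, 0.00116461, 0.03887873]), 'grip_width': 0.08731624095707015}
top 383.36826523596784 383.36826523596784 258.5211625132493 188.95062100381514 [[0.006979099671135863, 0.9969501095656894, -0.07772883123230637, 0.3174020685377305], [-0.9995771747901228, 0.009149369989646555, 0.02760001209037818, 0.0466954469568686], [0.02822700491332405, 0.07750334228762376, 0.996592428291461, 1.5165949802501029], [0.0, 0.0, 0.0, 1.0]] ['img', 'fx', 'fy', 'cx', 'cy', 'extrinsics']
side 367.370068872831 367.370068872831 252.7656548216555 199.62923172559863 [[0.9978771738712212, 0.05068435152338666, -0.040893060260127304, 0.35776768707715806], [-0.06512111445166255, 0.7705931363799404, -0.6339916865517246, -0.6855597762960183], [-0.0006215459420669814, 0.6353088340915625, 0.7722579225918382, 1.0073540082053987], [0.0, 0.0, 0.0, 1.0]] ['img', 'fx', 'fy', 'cx', 'cy', 'extrinsics']
```

View pics/top0.png

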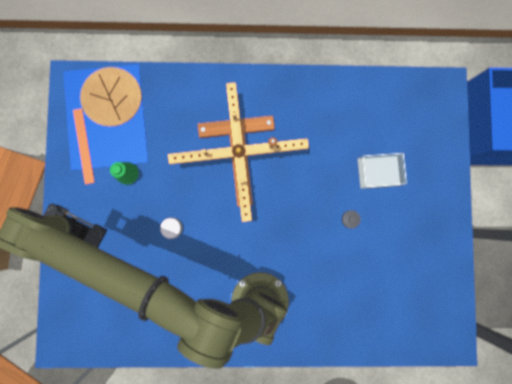

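View pics/side0.png

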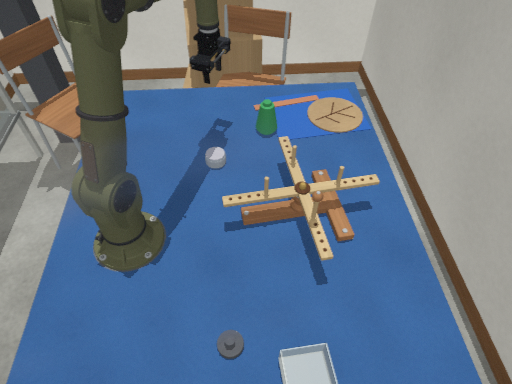

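The top view shows the swift's hub at about (238,151) and the knob on the right arm (-y) at about (273,143). The long leg lies under the lower bar, pointing to the robot, and the cross foot runs from (200,129) to (273,123). In the side view the knob is at about (317,197).

```bash
cat > h.py <<'E'
import cv2,numpy as np
from cell import telemetry, optics, env
def ray(c,u,v,T=None):
    T=np.array(c["extrinsics"] if T is None else T)
    d=T[:3,:3]@np.array([(u-c["cx"])/c["fx"],-(v-c["cy"])/c["fy"],-1.]); return T[:3,3],d
def onz(c,u,v,z,T=None):
    o,d=ray(c,u,v,T); return o+d*(z-o[2])/d[2]
def cross(r1,r2):
    (a,d),(b,e)=r1,r2
    s=np.linalg.lstsq(np.c_[d,-e],b-a,rcond=None)[0]
    p,q=a+d*s[0],b+e*s[1]; return (p+q)/2,np.linalg.norm(p-q)
E
python3 - <<'E'
from h import *
t=optics.read_camera("top"); s=optics.read_camera("side")
a=cv2.resize(t["img"][70:230,160:320],None,fx=4.5,fy=4.5,interpolation=cv2.INTER_CUBIC)
cv2.imwrite("pics/tc.png",a[:600])
a=cv2.resize(s["img"][130:260,215:385],None,fx=4.5,fy=4.5,interpolation=cv2.INTER_CUBIC)
cv2.imwrite("pics/sc.png",a)
E
```

```text
(no output)
```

View pics/tc.png

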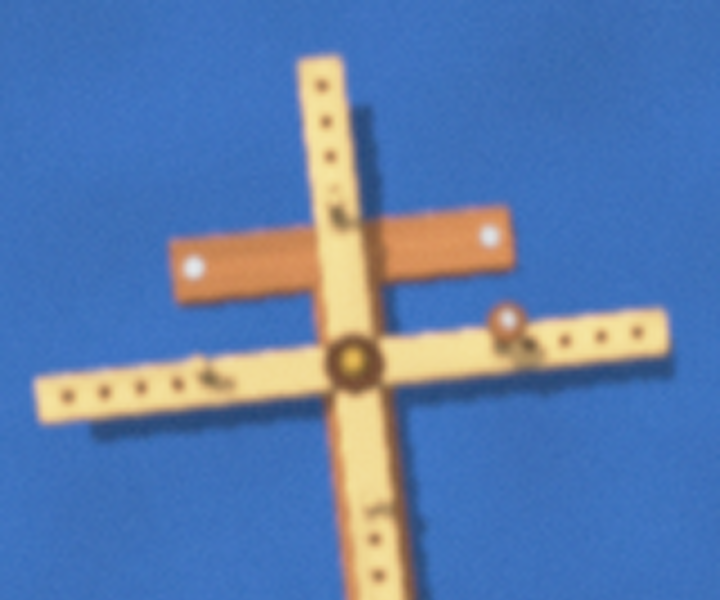

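View pics/sc.png

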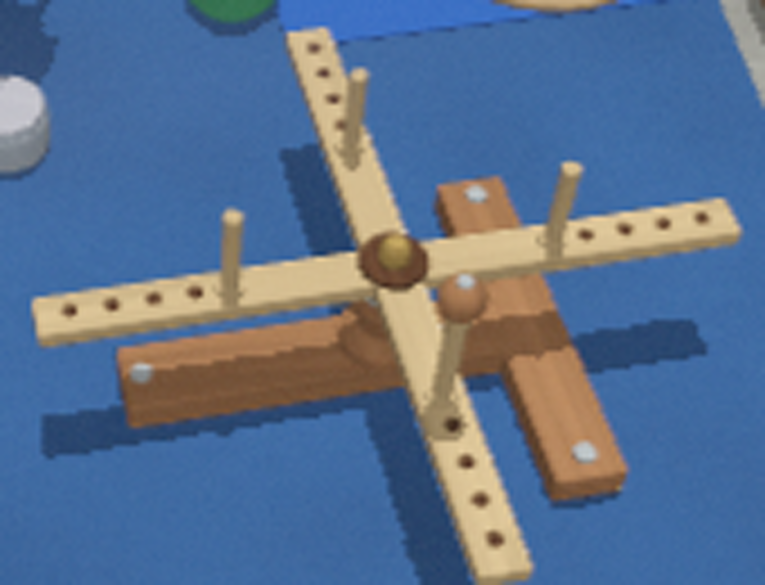

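Top crop: knob at (507,321), hub at (353,362), foot screws at (193,267) and (489,236). Side crop: knob at (462,299), foot screws at (476,194), (585,452) and (141,372), the last being the front end of the long leg.

```bash
python3 - <<'E'
from h import *
t=optics.read_camera("top"); s=optics.read_camera("side")
T=lambda u,v:((u+.5)/4.5-.5+160,(v+.5)/4.5-.5+70)
S=lambda u,v:((u+.5)/4.5-.5+215,(v+.5)/4.5-.5+130)
np.set_printoptions(precision=4,suppress=True)
kb,e=cross(ray(t,*T(507,321)),ray(s,*S(462,299))); print("knob",kb,e)
print("knobz",onz(t,*T(507,321),.215),onz(s,*S(462,299),.215))
print("hub",onz(t,*T(353,362),.122),onz(s,*S(393,258),.12))
for a,b in ((( 193,267),(476,194)),((489,236),(585,452))): print("screws",onz(t,*T(*a),.029),onz(s,*S(*b),.029))
print("leg screw",onz(s,*S(141,372),.029))
r=onz(t,*T(668,332),.114);l=onz(t,*T(38,401),.114);print("bar ends",r,l,(r+l)/2,np.degrees(np.arctan2(*(r-l)[1::-1])))
print("bar top end",onz(t,*T(320,58),.114))
w=optics.read_camera("wrist");print(w["fx"],w["cx"],w["cy"],np.array(w["hand_eye"]))
E
```

```text
knob [ 0.5831 -0.0353  0.2168] 0.00343913603663271
knobz [ 0.5852 -0.0356  0.215 ] [ 0.5818 -0.034   0.215 ]
hub [0.5688 0.0843 0.122 ] [0.5662 0.0853 0.12  ]
screws [0.6676 0.2271 0.029 ] [0.6655 0.2289 0.029 ]
screws [ 0.6988 -0.0312  0.029 ] [ 0.6971 -0.0287  0.029 ]
leg screw [0.3832 0.0643 0.029 ]
bar ends [ 0.5984 -0.1753  0.114 ] [0.535  0.3407 0.114 ] [0.5667 0.0827 0.114 ] -82.98860877206513
bar top end [0.8256 0.1148 0.114 ]
274.4824544666247 258.4974670322755 198.58594528652017 [[ 1.     -0.0006  0.0009  0.0001]
 [-0.0003 -0.9562 -0.2927 -0.0794]
 [ 0.001   0.2927 -0.9562 -0.1425]
 [ 0.      0.      0.      1.    ]]
```

Axis is about (0.5675, 0.0845) and stand yaw about 6.9°, so the goal knob angle is 187° in world axes. The knob is now at -83°. I'll turn the tool to yaw 7° so the jaws are radial at the goal, and lift.

>>> {"op": "arm_command", "data": {"translation": [[0,0,-1.2],[0,0,-1.2],[0,0,-1.2],[0,0,-1.2],[0,0,-1.2],[0,0,-1.2]], "twist": [9.5,9.5,9.5,9.5,9.5,9.5], "grip": 100, "force": 12}}

```text
time_s: 1.1
tool_pos: [0.2863, 0.5824, 0.3133]
tool_rot: [179.8, 0.1, 5.0]
force: [-0.2, 0.1, 0.5]
grip_width: 0.0872
```

>>> {"op": "arm_command", "data": {"translation": [[1,3,0],[2.0,5.3,0],[2.0,5.3,0],[2.0,5.3,0],[2.0,5.3,0],[2.0,5.3,0],[2.0,5.3,0],[2.0,5.3,0],[2.0,5.3,0],[2.0,5.3,0]], "twist": [0,0,0,0,0,0,0,0,0,-2]}}

```text
time_s: 2.35
tool_pos: [0.5247, 0.0851, 0.3148]
tool_rot: [-179.8, -0.1, 7.6]
force: [0.7, 0.3, -0.3]
grip_width: 0.0874
```

>>> {"op": "arm_command", "data": {"translation": [[1.1,3.5,0],[1.1,3.5,0],[1.1,3.3,0],[0.8,2.2,0],[0,0,0]], "twist": [0.5,0,0,0,0]}}

```text
time_s: 2.98
tool_pos: [0.5829, -0.0444, 0.3154]
tool_rot: [-179.9, -0.3, 6.5]
force: [-0.8, 0.4, -0.4]
grip_width: 0.0868
```

```bash
cat >> h.py <<'E'
from scipy.spatial.transform import Rotation as R
C=np.array([.5675,.0845])
def wrist(save=None):
    o=telemetry.get_obs(); w=optics.read_camera("wrist")
    M=np.eye(4); M[:3,:3]=R.from_euler("xyz",o["tool_rot"],degrees=True).as_matrix(); M[:3,3]=o["tool_pos"]
    if save: cv2.imwrite(save,w["img"])
    return o,w,M@np.array(w["hand_eye"])
E
python3 - <<'E'
from h import *
o,w,T=wrist("pics/w1.png"); print(o["time_s"],o["tool_pos"],o["tool_rot"],o["qpos"])
# predicted pixel of nominal knob
p=np.linalg.inv(T)@np.array([.583,-.035,.215,1]); print(w["cx"]+w["fx"]*p[0]/-p[2], w["cy"]-w["fy"]*p[1]/-p[2])
E
```

```text
2.975 [ 0.58287603 -0.04443993  0.31535427] [-179.89252489   -0.25186195    6.54480098] [-29.11287521   9.4848917   35.53399922  87.49023772  -5.68110014
  84.5705998   13.11157381]
258.292736687752 194.78764772751347
```

View pics/w1.png

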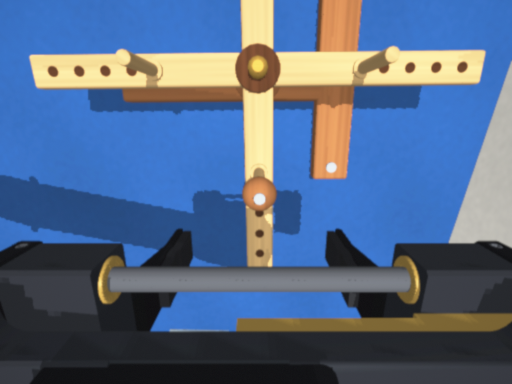

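The wrist view shows the knob at (259,193) against a predicted (258,195), and the hub at (258,68), so the estimate agrees. Descending.

>>> {"op": "arm_command", "data": {"translation": [[0.2,-1.0,1.0],[0,0,2],[0,0,2.2],[0,0,2.0],[0,0,1.6],[0,0,0.8],[0,0,0]], "twist": [0,0,0,0,0,0,0]}}

```text
time_s: 3.9
tool_pos: [0.5818, -0.0168, 0.2137]
tool_rot: [-179.4, -0.2, 7.6]
force: [-0.5, -0.1, -0.2]
grip_width: 0.087
```

```bash
python3 - <<'E'
from h import *
o,w,T=wrist("pics/w2.png"); print(o["time_s"],o["tool_pos"],o["tool_rot"],o["qpos"])
E
```

```text
3.9 [ 0.58176786 -0.01680892  0.2136515 ] [-1.79423410e+02 -1.73195098e-01  7.64382506e+00] [-30.12384321  11.94942798  33.95014891  96.5444482   -7.54875393
  73.57258036  13.03071853]
```

View pics/w2.png

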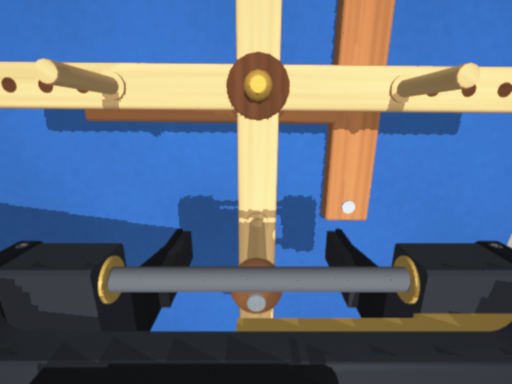

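The knob shows at (256,288), partly behind the gripper rod; the TCP drifted 18 mm in y during the descent. Correcting.

>>> {"op": "arm_command", "data": {"translation": [[0,1.0,-0.1],[0,0.7,-0.1],[0,0,0]], "twist": [0.2,0.2,0]}}

```text
time_s: 4.32
tool_pos: [0.5856, -0.0361, 0.2181]
tool_rot: [-179.5, -0.4, 7.1]
force: [0.1, -0.4, 0.7]
grip_width: 0.0873
```

>>> {"op": "arm_command", "data": {"translation": [[0,0,0],[0,0,0],[0,0,0],[0,0,0]], "twist": [0,0,0,0], "grip": 0, "force": 12}}

```text
time_s: 4.82
tool_pos: [0.5857, -0.0358, 0.2183]
tool_rot: [-179.4, -0.4, 7.1]
force: [-0.1, -0.1, 0.0]
grip_width: 0.0549
```

```bash
cat >> h.py <<'E'
def plan(om, phi0=None, lead=0.0, z=.216, yaw=6.9, ncorr=2, r=.12):
    """rows for angular speeds om (rad/s per row); phi0 = knob angle now in deg (None: take TCP's)"""
    o=telemetry.get_obs(); p=o["tool_pos"]; d=p[:2]-C
    ph=np.arctan2(d[1],d[0]); print("t %.2f phi %.1f r %.4f z %.4f rot %s F %s g %.4f"%(o["time_s"],np.degrees(ph),np.hypot(*d),p[2],o["tool_rot"].round(1),o["force"].round(1),o["grip_width"]))
    print("q",o["qpos"].round(0))
    f=ph if phi0 is None else np.radians(phi0); y=o["tool_rot"][2]; n=len(om); tr=[];tw=[]
    pos=p[:2].copy(); zc=p[2]
    for i,w in enumerate(om):
        f+=w/8; t=C+r*np.array([np.cos(f),np.sin(f)])
        k=min(1,(i+1)/ncorr) # fade the present error out
        e0=p[:2]-(C+r*np.array([np.cos(f0:=(ph if phi0 is None else np.radians(phi0))),np.sin(f0)]))
        t=t+e0*(1-k); zt=z+(p[2]-z)*(1-k)
        s=t-pos; dz=zt-zc; pos=t; zc=zt
        dy=np.clip((y-yaw)/n,-1,1); a=np.radians(y-dy*i)
        c_,s_=np.cos(a),np.sin(a)
        tr.append([round(100*(c_*s[0]+s_*s[1]),1),round(100*(s_*s[0]-c_*s[1]),1),round(-100*dz,1)]); tw.append(round(dy,1))
    print(tr);print(tw); print("end phi %.1f"%(np.degrees(f)))
E
python3 -c "
from h import *
plan([.15,.3,.45,.6,.7])"
```

```text
t 4.83 phi -81.4 r 0.1217 z 0.2183 rot [-179.4   -0.4    7.1] F [-0.1 -0.1  0. ] g 0.0549
q [-29.  12.  35.  96.  -8.  74.  15.]
[[np.float64(0.2), np.float64(-0.1), np.float64(0.1)], [np.float64(0.4), np.float64(-0.1), np.float64(0.1)], [np.float64(0.7), np.float64(-0.1), np.float64(-0.0)], [np.float64(0.9), np.float64(-0.2), np.float64(-0.0)], [np.float64(1.0), np.float64(-0.3), np.float64(-0.0)]]
[np.float64(0.0), np.float64(0.0), np.float64(0.0), np.float64(0.0), np.float64(0.0)]
end phi -65.7
```

>>> {"op": "arm_command", "data": {"translation": [[0,0,0],[0,0,0],[0,0,0],[0,0,0]], "twist": [0,0,0,0]}}

```text
time_s: 5.32
tool_pos: [0.5855, -0.0356, 0.2182]
tool_rot: [-179.4, -0.4, 7.2]
force: [-0.5, -0.1, -0.4]
grip_width: 0.0312
```

>>> {"op": "arm_command", "data": {"translation": [[0.2,-0.1,0.1],[0.4,-0.1,0.1],[0.7,-0.1,0],[0.9,-0.2,0],[1.0,-0.3,0]], "twist": [0,0,0,0,0]}}

```text
time_s: 5.95
tool_pos: [0.6195, -0.0252, 0.2182]
tool_rot: [-179.6, -0.6, 7.1]
force: [1.2, -1.6, 1.7]
grip_width: 0.0308
```

```bash
sed -i 's/tr.append(\[\(.*\)\]); tw.append(round(dy,1))/tr.append([float(q)+0. for q in (\1)]); tw.append(float(round(dy,1)))/' h.py
python3 -c "
from h import *
plan([.8,.9,1.0,1.1,1.2])"
```

```text
t 5.95 phi -64.6 r 0.1214 z 0.2182 rot [-179.6   -0.6    7.1] F [ 1.2 -1.6  1.7] g 0.0308
q [-28.  17.  34.  91. -10.  75.  15.]
[[1.1, -0.5, 0.1], [1.2, -0.7, 0.1], [1.2, -0.8, 0.0], [1.2, -1.1, 0.0], [1.2, -1.4, 0.0]]
[0.0, 0.0, 0.0, 0.0, 0.0]
end phi -28.8
```

>>> {"op": "arm_command", "data": {"translation": [[1.1,-0.5,0.1],[1.2,-0.7,0.1],[1.2,-0.8,0],[1.2,-1.1,0],[1.2,-1.4,0]], "twist": [0,0,0,0,0]}}

```text
time_s: 6.58
tool_pos: [0.6768, 0.0323, 0.2181]
tool_rot: [-179.4, -0.7, 7.1]
force: [-5.2, 2.6, 5.1]
grip_width: 0.0309
```

```bash
python3 -c "
from h import *
plan([1.3,1.4,1.4,1.4,1.4])"
```

```text
t 6.58 phi -25.6 r 0.1211 z 0.2181 rot [-179.4   -0.7    7.1] F [-5.2  2.6  5.1] g 0.0309
q [-29.  24.  32.  82. -14.  77.  12.]
[[0.9, -1.7, 0.1], [0.6, -2.0, 0.1], [0.3, -2.1, 0.0], [-0.1, -2.1, 0.0], [-0.4, -2.1, 0.0]]
[0.0, 0.0, 0.0, 0.0, 0.0]
end phi 23.9
```

>>> {"op": "arm_command", "data": {"translation": [[0.9,-1.7,0.1],[0.6,-2.0,0.1],[0.3,-2.1,0],[-0.1,-2.1,0],[-0.4,-2.1,0]], "twist": [0,0,0,0,0]}}

```text
time_s: 7.2
tool_pos: [0.6738, 0.1402, 0.218]
tool_rot: [-179.4, 0.1, 7.2]
force: [-9.8, -5.0, 6.8]
grip_width: 0.0314
```

```bash
python3 -c "
from h import *
plan([1.4,1.4,1.38,1.35])"
```

```text
t 7.20 phi 27.6 r 0.1200 z 0.2180 rot [-1.794e+02  1.000e-01  7.200e+00] F [-9.8 -5.   6.8] g 0.0314
q [-36.  26.  30.  80. -14.  78.   3.]
[[-0.9, -1.9, 0.1], [-1.2, -1.7, 0.1], [-1.5, -1.4, 0.0], [-1.7, -1.1, 0.0]]
[0.1, 0.1, 0.1, 0.1]
end phi 67.2
```

>>> {"op": "arm_command", "data": {"translation": [[-0.9,-1.9,0.1],[-1.2,-1.7,0.1],[-1.5,-1.4,0],[-1.7,-1.1,0]], "twist": [0.1,0.1,0.1,0.1], "grip": 85}}

```text
time_s: 7.7
tool_pos: [0.6105, 0.2001, 0.2142]
tool_rot: [-179.4, 0.1, 7.0]
force: [0.1, 0.7, -0.0]
grip_width: 0.063
```

```bash
cat >> h.py <<'E'
def measure(save):
    o,w,T=wrist(save); cands=[]
    im=w["img"]; hsv=cv2.cvtColor(im,cv2.COLOR_BGR2HSV)
    # pale-wood / hub etc. : hub dark disc with yellow dome -> report; knob by brown mask
    m=cv2.inRange(hsv,(3,90,70),(17,255,255))
    n,l,st,ce=cv2.connectedComponentsWithStats(m)
    for i in range(1,n):
        if st[i,4]>60:
            P=onz(w,*ce[i],.215,T); d=P[:2]-C
            cands.append((st[i].tolist(),ce[i].round(0).tolist(),"phi %.1f r %.3f"%(np.degrees(np.arctan2(d[1],d[0])),np.hypot(*d))))
    for c in cands: print(c)
    print("knob-hand offset of tool:", o["time_s"])
E
python3 -c "
from h import *
measure('pics/w3.png')
plan([1.4,1.4,1.38,1.35])"
```

```text
([330, 94, 13, 14, 148], [336.0, 100.0], 'phi 71.0 r 0.218')
([309, 126, 13, 13, 137], [315.0, 132.0], 'phi 71.5 r 0.201')
([239, 151, 90, 116, 3994], [294.0, 226.0], 'phi 66.2 r 0.151')
([290, 156, 13, 12, 126], [296.0, 161.0], 'phi 72.0 r 0.183')
([272, 184, 13, 12, 117], [278.0, 189.0], 'phi 72.7 r 0.166')
([5, 202, 12, 10, 95], [10.0, 207.0], 'phi 125.9 r 0.161')
([36, 218, 12, 10, 95], [42.0, 222.0], 'phi 122.5 r 0.146')
([66, 233, 12, 12, 96], [72.0, 238.0], 'phi 118.3 r 0.132')
([210, 234, 18, 26, 201], [215.0, 244.0], 'phi 81.5 r 0.124')
([120, 236, 72, 28, 872], [163.0, 244.0], 'phi 95.4 r 0.119')
([198, 292, 31, 26, 470], [217.0, 303.0], 'phi 74.9 r 0.086')
([257, 292, 63, 26, 1052], [297.0, 304.0], 'phi 51.2 r 0.113')
([181, 307, 12, 18, 100], [187.0, 316.0], 'phi 86.1 r 0.071')
knob-hand offset of tool: 7.7
t 7.75 phi 71.0 r 0.1246 z 0.2142 rot [-179.3    0.2    7.1] F [-2.5  1.3  0.2] g 0.0673
q [-44.  19.  29.  88. -10.  76.  -6.]
[[-2.1, -0.5, -0.1], [-2.2, -0.2, -0.1], [-2.1, 0.0, 0.0], [-2.0, 0.3, 0.0]]
[0.1, 0.1, 0.1, 0.1]
end phi 110.6
```

View pics/w3.png

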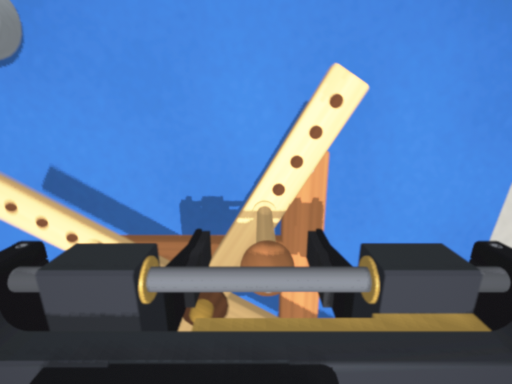

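The view shows the knob free between the open fingers, centre about (267,267), with the bar holes clearly visible. Next I get the swift angle from the holes (mod 90°, z = 0.114) and check it against the knob.

```bash
cat >> h.py <<'E'
def swift(im,w,T,guess):
    hsv=cv2.cvtColor(im,cv2.COLOR_BGR2HSV); m=cv2.inRange(hsv,(0,60,30),(18,255,190))
    n,l,st,ce=cv2.connectedComponentsWithStats(m); out=[]
    for i in range(1,n):
        x,y,ww,hh,a=st[i]
        if 25<a<260 and max(ww,hh)<22 and a>.55*ww*hh:
            P=onz(w,*ce[i],.114,T); d=P[:2]-C; r=np.hypot(*d)
            if .10<r<.26:
                e=(np.degrees(np.arctan2(d[1],d[0]))-guess+45)%90-45
                if abs(e)<25: out.append((round(e,1),round(r,3)))
    return guess+np.median([o[0] for o in out]) if out else None,out
def look(save,guess,om=None,**k):
    o,w,T=wrist(save); f,out=swift(w["img"],w,T,guess); print(out); p=o["tool_pos"]
    K=C+.12*np.array([np.cos(np.radians(f)),np.sin(np.radians(f))])
    print("t %.2f knob phi %.1f  tcp-knob mm %s"%(o["time_s"],f,((p[:2]-K)*1000).round(1)),"tcp phi %.1f"%np.degrees(np.arctan2(*(p[:2]-C)[::-1])))
    return f
E
python3 -c "
from h import *
im=cv2.imread('pics/w3.png'); w=optics.read_camera('wrist')
o=dict(tool_rot=[-179.4,.1,7.0],tool_pos=[.6105,.2001,.2142])
M=np.eye(4); M[:3,:3]=R.from_euler('xyz',o['tool_rot'],degrees=True).as_matrix(); M[:3,3]=o['tool_pos']
T=M@np.array(w['hand_eye'])
print(swift(im,w,T,70)); P=onz(w,267,267,.215,T)[:2]-C; print('knob px',np.degrees(np.arctan2(P[1],P[0])),np.hypot(*P))
f=look('pics/w4.png',75)
"
```

```text
(np.float64(65.8), [(np.float64(-4.2), np.float64(0.236)), (np.float64(-4.2), np.float64(0.206)), (np.float64(-4.2), np.float64(0.176)), (np.float64(-4.1), np.float64(0.146)), (np.float64(-4.8), np.float64(0.205)), (np.float64(-4.8), np.float64(0.175)), (np.float64(-4.9), np.float64(0.145))])
knob px 65.96796891733653 0.12162800263061264
[(np.float64(-2.5), np.float64(0.236)), (np.float64(-2.5), np.float64(0.206)), (np.float64(-2.6), np.float64(0.176)), (np.float64(-2.7), np.float64(0.146)), (np.float64(-2.6), np.float64(0.203))]
t 7.80 knob phi 72.4  tcp-knob mm [5.6 2.7] tcp phi 70.3
```

```bash
python3 -c "
from h import *
plan([1.23,1.21,1.19,1.17,1.15],phi0=76)"
```

```text
t 7.85 phi 69.5 r 0.1235 z 0.2146 rot [-1.793e+02  1.000e-01  7.000e+00] F [ 0.2 -0.1  1.2] g 0.0713
q [-43.  20.  30.  87. -10.  76.  -6.]
[[-2.5, -0.7, -0.1], [-2.5, -0.4, -0.1], [-1.8, 0.0, 0.0], [-1.7, 0.3, 0.0], [-1.6, 0.5, 0.0]]
[0.0, 0.0, 0.0, 0.0, 0.0]
end phi 118.6
```

>>> {"op": "arm_command", "data": {"translation": [[-2.5,-0.7,-0.1],[-2.5,-0.4,-0.1],[-1.8,0,0],[-1.7,0.3,0],[-1.6,0.5,0]], "twist": [0,0,0,0,0]}}

```text
time_s: 8.48
tool_pos: [0.5115, 0.1865, 0.2169]
tool_rot: [-179.5, -0.3, 6.6]
force: [-0.1, -0.4, 0.2]
grip_width: 0.0741
```

```bash
python3 -c "
from h import *
f=look('pics/w5.png',117)
plan([1.12,1.1,1.08,1.06,1.04],phi0=f+3.3)"
```

```text
[(np.float64(1.2), np.float64(0.235)), (np.float64(1.2), np.float64(0.205)), (np.float64(1.2), np.float64(0.175)), (np.float64(1.2), np.float64(0.145))]
t 8.47 knob phi 118.2  tcp-knob mm [ 0.8 -3.8] tcp phi 118.7
t 8.53 phi 119.7 r 0.1160 z 0.2169 rot [-1.795e+02 -1.000e-01  6.600e+00] F [-1.4 -2.3  0.1] g 0.0742
q [-49.   6.  29. 102.  -3.  73. -13.]
[[-1.7, 0.7, 0.0], [-1.6, 0.9, 0.0], [-1.2, 1.1, 0.0], [-1.0, 1.3, 0.0], [-0.8, 1.3, 0.0]]
[-0.1, -0.1, -0.1, -0.1, -0.1]
end phi 160.2
```

>>> {"op": "arm_command", "data": {"translation": [[-1.7,0.7,0],[-1.6,0.9,0],[-1.2,1.1,0],[-1.0,1.3,0],[-0.8,1.3,0]], "twist": [-0.1,-0.1,-0.1,-0.1,-0.1]}}

```text
time_s: 9.15
tool_pos: [0.455, 0.1208, 0.2168]
tool_rot: [-179.5, -0.4, 6.8]
force: [0.5, -0.4, 0.2]
grip_width: 0.0738
```

```bash
python3 -c "
from h import *
f=look('pics/w6.png',158)
plan([1.05,1.03,1.01,1.0,.98],phi0=f+3)"
```

```text
[(np.float64(1.0), np.float64(0.204)), (np.float64(0.8), np.float64(0.175)), (np.float64(0.7), np.float64(0.145)), (np.float64(0.9), np.float64(0.234)), (np.float64(0.9), np.float64(0.204)), (np.float64(0.9), np.float64(0.174)), (np.float64(0.9), np.float64(0.144))]
t 9.15 knob phi 158.9  tcp-knob mm [-0.6 -6.9] tcp phi 162.1
t 9.20 phi 163.3 r 0.1180 z 0.2167 rot [-179.6   -0.3    6.7] F [-0.8 -2.2 -1.2] g 0.0738
q [-49.  -5.  30. 111.   2.  73. -13.]
[[-0.6, 1.3, 0.0], [-0.4, 1.3, 0.0], [-0.2, 1.5, 0.0], [0.0, 1.5, 0.0], [0.2, 1.5, 0.0]]
[-0.0, -0.0, -0.0, -0.0, -0.0]
end phi 198.2
```

>>> {"op": "arm_command", "data": {"translation": [[-0.6,1.1,0],[-0.4,1.2,0],[-0.2,1.35,0],[0,1.35,0],[0.2,1.3,0]], "twist": [0,0,0,0,0]}}

```text
time_s: 9.82
tool_pos: [0.4521, 0.0508, 0.2164]
tool_rot: [-179.5, -0.4, 6.7]
force: [-0.1, -0.3, 0.2]
grip_width: 0.0741
```

```bash
python3 -c "
from h import *
f=look('pics/w7.png',194)
plan([.85,.83,.81,.79,.77,.75],phi0=f+2.5)"
```

```text
[(np.float64(0.7), np.float64(0.143)), (np.float64(1.5), np.float64(0.144)), (np.float64(1.3), np.float64(0.174)), (np.float64(1.3), np.float64(0.204)), (np.float64(1.1), np.float64(0.233))]
t 9.82 knob phi 195.3  tcp-knob mm [ 0.4 -2.1] tcp phi -163.7
t 9.88 phi -162.7 r 0.1203 z 0.2165 rot [-179.6   -0.4    6.5] F [ 0.7 -2.  -0.3] g 0.0740
q [-45.  -7.  34. 113.   4.  73.  -6.]
[[0.3, 1.3, 0.0], [0.5, 1.2, 0.0], [0.5, 1.1, 0.0], [0.6, 1.0, 0.0], [0.7, 0.9, 0.0], [0.8, 0.8, 0.0]]
[-0.1, -0.1, -0.1, -0.1, -0.1, -0.1]
end phi 232.2
```

>>> {"op": "arm_command", "data": {"translation": [[0.3,1.3,0],[0.5,1.2,0],[0.5,1.1,0],[0.6,1.1,0],[0.7,1.0,0],[0.8,0.9,0]], "twist": [-0.1,-0.1,-0.1,-0.1,-0.1,-0.1]}}

```text
time_s: 10.62
tool_pos: [0.4973, -0.0168, 0.2162]
tool_rot: [-179.7, -0.5, 7.2]
force: [0.1, 0.4, 0.2]
grip_width: 0.074
```

```bash
python3 -c "
from h import *
f=look('pics/w8.png',232)
plan([.76,.75,.73,.71,.69,.67],phi0=f+2.2)"
```

```text
[(np.float64(-4.6), np.float64(0.107)), (np.float64(0.9), np.float64(0.174)), (np.float64(0.8), np.float64(0.176))]
t 10.62 knob phi 232.8  tcp-knob mm [ 2.4 -5.7] tcp phi -124.7
t 10.68 phi -124.0 r 0.1237 z 0.2164 rot [-179.7   -0.5    7.2] F [ 0.2 -0.6  0.2] g 0.0739
q [-41.  -1.  41. 108.   0.  72.   6.]
[[0.9, 0.5, 0.0], [1.0, 0.4, 0.0], [1.0, 0.5, 0.0], [1.0, 0.4, 0.0], [1.0, 0.3, 0.0], [1.0, 0.2, 0.0]]
[0.0, 0.0, 0.0, 0.0, 0.0, 0.0]
end phi 265.9
```

>>> {"op": "arm_command", "data": {"translation": [[0.9,0.5,0],[1.0,0.4,0],[1.0,0.5,0],[1.0,0.4,0],[1.0,0.3,0],[1.0,0.2,0]], "twist": [0,0,0,0,0,0]}}

```text
time_s: 11.42
tool_pos: [0.5641, -0.0335, 0.2165]
tool_rot: [-179.7, -0.5, 7.3]
force: [0.0, -0.3, -0.4]
grip_width: 0.0744
```

```bash
python3 -c "
from h import *
f=look('pics/w9.png',265)
plan([.65,.64,.62,.61,.59,.58],phi0=f+1.9)"
```

```text
[(np.float64(-0.2), np.float64(0.202)), (np.float64(-0.6), np.float64(0.173)), (np.float64(-0.2), np.float64(0.176)), (np.float64(-0.4), np.float64(0.205))]
t 11.43 knob phi 264.7  tcp-knob mm [7.7 1.4] tcp phi -91.6
t 11.47 phi -91.1 r 0.1179 z 0.2165 rot [-179.8   -0.6    7.3] F [1.  0.7 0.2] g 0.0744
q [-37.  10.  43.  99.  -8.  73.  15.]
[[0.7, 0.2, 0.0], [0.7, 0.1, 0.0], [0.9, 0.0, 0.0], [0.9, -0.1, 0.0], [0.9, -0.1, 0.0], [0.8, -0.2, 0.0]]
[0.1, 0.1, 0.1, 0.1, 0.1, 0.1]
end phi 293.0
```

>>> {"op": "arm_command", "data": {"translation": [[0.5,0.2,0],[0.6,0.1,0],[0.8,0,0],[0.9,-0.1,0],[0.9,-0.1,0],[0.8,-0.2,0]], "twist": [0.1,0.1,0.1,0.1,0.1,0]}}

```text
time_s: 12.22
tool_pos: [0.6126, -0.0262, 0.2169]
tool_rot: [-179.7, -0.6, 6.8]
force: [0.1, -0.6, -0.2]
grip_width: 0.0738
```

```bash
python3 -c "
from h import *
f=look('pics/w10.png',292)
plan([.54,.53,.52,.5,.49,.48],phi0=f+1.6)"
```

```text
[(np.float64(-0.2), np.float64(0.176)), (np.float64(-1.3), np.float64(0.205)), (np.float64(-0.1), np.float64(0.173)), (np.float64(0.4), np.float64(0.234))]
t 12.22 knob phi 291.9  tcp-knob mm [0.4 0.7] tcp phi -67.8
t 12.28 phi -67.3 r 0.1191 z 0.2168 rot [-179.8   -0.6    6.8] F [-0.1 -0.  -0.2] g 0.0741
q [-35.  17.  43.  92. -12.  75.  17.]
[[0.9, -0.2, 0.0], [0.8, -0.3, 0.0], [0.7, -0.3, 0.0], [0.7, -0.4, 0.0], [0.6, -0.4, 0.0], [0.6, -0.4, 0.0]]
[-0.0, -0.0, -0.0, -0.0, -0.0, -0.0]
end phi 315.4
```

>>> {"op": "arm_command", "data": {"translation": [[0.8,-0.2,0],[0.8,-0.3,0],[0.7,-0.3,0],[0.7,-0.4,0],[0.6,-0.4,0],[0.6,-0.4,0]], "twist": [0,0,0,0,0,0], "grip": 70}}

```text
time_s: 13.02
tool_pos: [0.6553, 0.0013, 0.2172]
tool_rot: [-179.7, -0.6, 6.8]
force: [0.4, 0.5, 0.7]
grip_width: 0.0611
```

```bash
python3 -c "
from h import *
f=look('pics/w11.png',315)
plan([.44,.43,.42,.41,.4,.39],phi0=f+1.3)"
```

```text
[(np.float64(0.5), np.float64(0.176))]
t 13.03 knob phi 315.5  tcp-knob mm [2.2 0.9] tcp phi -43.5
t 13.07 phi -42.8 r 0.1206 z 0.2171 rot [-179.7   -0.6    6.9] F [ 1.1  0.6 -0. ] g 0.0608
q [-34.  23.  41.  86. -16.  76.  16.]
[[0.4, -0.4, 0.1], [0.4, -0.5, 0.1], [0.4, -0.5, 0.0], [0.4, -0.5, 0.0], [0.4, -0.5, 0.0], [0.3, -0.5, 0.0]]
[0.0, 0.0, 0.0, 0.0, 0.0, 0.0]
end phi 334.6
```

>>> {"op": "arm_command", "data": {"translation": [[0.4,-0.4,0],[0.4,-0.5,0.1],[0.4,-0.5,0],[0.4,-0.5,0],[0.4,-0.5,0],[0.3,-0.5,0]], "twist": [0,0,0,0,0,0]}}

```text
time_s: 13.82
tool_pos: [0.6764, 0.036, 0.2165]
tool_rot: [-179.7, -0.6, 6.9]
force: [-0.2, 0.4, -0.1]
grip_width: 0.0609
```

```bash
python3 -c "
from h import *
f=look('pics/w12.png',334)
plan([.37,.36,.35,.34,.33,.32,.32],phi0=f+1.1)"
```

```text
[(np.float64(0.2), np.float64(0.146))]
t 13.82 knob phi 334.2  tcp-knob mm [0.8 3.7] tcp phi -24.0
t 13.88 phi -23.4 r 0.1189 z 0.2164 rot [-179.7   -0.6    7. ] F [-0.2  1.5  0.1] g 0.0608
q [-34.  26.  40.  83. -17.  77.  13.]
[[0.3, -0.3, 0.0], [0.2, -0.3, 0.0], [0.2, -0.5, 0.0], [0.2, -0.5, 0.0], [0.2, -0.5, 0.0], [0.1, -0.5, 0.0], [0.1, -0.5, 0.0]]
[0.0, 0.0, 0.0, 0.0, 0.0, 0.0, 0.0]
end phi 352.4
```

>>> {"op": "arm_command", "data": {"translation": [[0.3,-0.3,0],[0.2,-0.4,0],[0.2,-0.5,0],[0.2,-0.5,0],[0.2,-0.5,0],[0.1,-0.5,0],[0.1,-0.5,0]], "twist": [0,0,0,0,0,0,0], "grip": 0, "force": 12}}

```text
time_s: 14.75
tool_pos: [0.6866, 0.0722, 0.2167]
tool_rot: [-179.7, -0.7, 6.9]
force: [1.7, 0.3, -1.1]
grip_width: 0.0309
```

```bash
python3 -c "
from h import *
plan([.4,.45,.5,.55,.6,.6,.6,.6,.6,.6])"
```

```text
t 14.75 phi -5.9 r 0.1197 z 0.2167 rot [-179.7   -0.7    6.9] F [ 1.7  0.3 -1.1] g 0.0309
q [-36.  27.  39.  81. -18.  78.  11.]
[[0.1, -0.6, 0.0], [0.1, -0.7, 0.0], [0.1, -0.7, 0.0], [0.0, -0.8, 0.0], [0.0, -0.9, 0.0], [-0.1, -0.9, 0.0], [-0.2, -0.9, 0.0], [-0.2, -0.9, 0.0], [-0.3, -0.8, 0.0], [-0.4, -0.8, 0.0]]
[0.0, 0.0, 0.0, 0.0, 0.0, 0.0, 0.0, 0.0, 0.0, 0.0]
end phi 33.5
```

Caught while still turning. I guide it on round at about 0.6 rad/s.

>>> {"op": "arm_command", "data": {"translation": [[0.1,-0.6,0],[0.1,-0.7,0],[0.1,-0.7,0],[0,-0.8,0],[0,-0.9,0],[-0.1,-0.9,0],[-0.2,-0.9,0],[-0.2,-0.9,0],[-0.3,-0.8,0],[-0.4,-0.8,0]], "twist": [0,0,0,0,0,0,0,0,0,0]}}

```text
time_s: 16.0
tool_pos: [0.6655, 0.1561, 0.2166]
tool_rot: [-179.7, -0.5, 6.9]
force: [-0.7, -0.1, -0.8]
grip_width: 0.0312
```

```bash
python3 -c "
from h import *
plan([.65]*10)"
```

```text
t 16.00 phi 36.2 r 0.1214 z 0.2166 rot [-179.7   -0.5    6.9] F [-0.7 -0.1 -0.8] g 0.0312
q [-43.  26.  38.  81. -17.  78.   3.]
[[-0.6, -0.8, 0.0], [-0.6, -0.8, 0.0], [-0.6, -0.7, 0.0], [-0.7, -0.7, 0.0], [-0.7, -0.6, 0.0], [-0.8, -0.6, 0.0], [-0.8, -0.5, 0.0], [-0.9, -0.4, 0.0], [-0.9, -0.4, 0.0], [-0.9, -0.3, 0.0]]
[0.0, 0.0, 0.0, 0.0, 0.0, 0.0, 0.0, 0.0, 0.0, 0.0]
end phi 82.7
```

>>> {"op": "arm_command", "data": {"translation": [[-0.6,-0.8,0],[-0.6,-0.8,0],[-0.6,-0.7,0],[-0.7,-0.7,0],[-0.7,-0.6,0],[-0.8,-0.6,0],[-0.8,-0.5,0],[-0.9,-0.4,0],[-0.9,-0.4,0],[-0.9,-0.3,0]], "twist": [0,0,0,0,0,0,0,0,0,0]}}

```text
time_s: 17.25
tool_pos: [0.5784, 0.2064, 0.2166]
tool_rot: [-179.8, -0.5, 6.9]
force: [-0.4, -1.9, 1.1]
grip_width: 0.0309
```

```bash
python3 -c "
from h import *
plan([.65]*10)"
```

```text
t 17.25 phi 84.9 r 0.1224 z 0.2166 rot [-179.8   -0.5    6.9] F [-0.4 -1.9  1.1] g 0.0309
q [-54.  16.  38.  92. -11.  74.  -7.]
[[-1.0, 0.0, 0.0], [-1.0, 0.0, 0.0], [-1.0, 0.0, 0.0], [-1.0, 0.1, 0.0], [-1.0, 0.2, 0.0], [-0.9, 0.2, 0.0], [-0.9, 0.3, 0.0], [-0.9, 0.4, 0.0], [-0.9, 0.5, 0.0], [-0.8, 0.5, 0.0]]
[-0.0, -0.0, -0.0, -0.0, -0.0, -0.0, -0.0, -0.0, -0.0, -0.0]
end phi 131.4
```

>>> {"op": "arm_command", "data": {"translation": [[-1.0,0,0],[-1.0,0,0],[-1.0,0,0],[-1.0,0.1,0],[-1.0,0.2,0],[-0.9,0.2,0],[-0.9,0.3,0],[-0.9,0.4,0],[-0.9,0.5,0],[-0.8,0.5,0]], "twist": [0,0,0,0,0,0,0,0,0,0]}}

```text
time_s: 18.5
tool_pos: [0.4824, 0.1715, 0.2165]
tool_rot: [-179.7, -0.7, 6.9]
force: [1.5, -2.1, 1.2]
grip_width: 0.031
```

```bash
python3 -c "
from h import *
plan([.6,.6,.6,.6,.6,.55,.5,.45,.4,.35])"
```

```text
t 18.50 phi 134.4 r 0.1217 z 0.2165 rot [-179.7   -0.7    6.9] F [ 1.5 -2.1  1.2] g 0.0310
q [-59.   1.  38. 106.  -1.  72. -15.]
[[-0.6, 0.6, 0.0], [-0.6, 0.7, 0.0], [-0.6, 0.7, 0.0], [-0.5, 0.7, 0.0], [-0.5, 0.8, 0.0], [-0.4, 0.7, 0.0], [-0.3, 0.7, 0.0], [-0.3, 0.6, 0.0], [-0.2, 0.6, 0.0], [-0.1, 0.5, 0.0]]
[-0.0, -0.0, -0.0, -0.0, -0.0, -0.0, -0.0, -0.0, -0.0, -0.0]
end phi 172.0
```

>>> {"op": "arm_command", "data": {"translation": [[-0.6,0.6,0],[-0.6,0.7,0],[-0.6,0.7,0],[-0.5,0.7,0],[-0.5,0.8,0],[-0.4,0.7,0],[-0.3,0.7,0],[-0.3,0.6,0],[-0.2,0.6,0],[-0.1,0.5,0]], "twist": [0,0,0,0,0,0,0,0,0,0]}}

```text
time_s: 19.75
tool_pos: [0.4479, 0.0965, 0.2165]
tool_rot: [-179.6, -0.8, 6.9]
force: [0.1, 0.2, 3.3]
grip_width: 0.0311
```

```bash
python3 -c "
from h import *
look('pics/w13.png',174)
plan([.3,.25,.25,.2,.15,.1])"
```

```text
[(np.float64(1.0), np.float64(0.175)), (np.float64(1.0), np.float64(0.145)), (np.float64(1.1), np.float64(0.234)), (np.float64(1.1), np.float64(0.204)), (np.float64(1.1), np.float64(0.174)), (np.float64(1.1), np.float64(0.144))]
t 19.75 knob phi 175.1  tcp-knob mm [-0.   1.8] tcp phi 174.3
t 19.80 phi 174.7 r 0.1202 z 0.2164 rot [-179.6   -0.8    6.8] F [-0.5 -1.5  3.4] g 0.0315
q [-57.  -8.  39. 113.   5.  73. -13.]
[[-0.1, 0.4, 0.0], [0.0, 0.4, 0.0], [0.0, 0.4, 0.0], [0.0, 0.3, 0.0], [0.0, 0.2, 0.0], [0.0, 0.1, 0.0]]
[-0.0, -0.0, -0.0, -0.0, -0.0, -0.0]
end phi 183.6
```

>>> {"op": "arm_command", "data": {"translation": [[-0.1,0.4,0],[-0.1,0.5,0],[-0.1,0.5,0],[0,0.4,0],[0,0.3,0],[0,0.2,0],[0,0,0],[0,0,0],[0,0,0]], "twist": [0,0,0,0,0,0,0,0,0]}}

```text
time_s: 20.92
tool_pos: [0.4484, 0.0717, 0.2165]
tool_rot: [-179.6, -0.9, 6.9]
force: [0.9, 1.3, 2.6]
grip_width: 0.031
```

```bash
python3 -c "
from h import *
look('pics/w14.png',187)
plan([.1])"
```

```text
[(np.float64(-0.1), np.float64(0.145)), (np.float64(0.3), np.float64(0.144)), (np.float64(0.1), np.float64(0.233)), (np.float64(0.3), np.float64(0.204)), (np.float64(0.3), np.float64(0.173))]
t 20.93 knob phi 187.3  tcp-knob mm [-0.   2.5] tcp phi -173.9
t 20.98 phi -173.9 r 0.1198 z 0.2165 rot [-179.6   -0.9    6.9] F [ 2.  -0.6  2.6] g 0.0309
q [-56.  -9.  40. 113.   6.  73. -11.]
[[0.0, 0.1, 0.0]]
[-0.0]
end phi -173.2
```

View pics/w14.png

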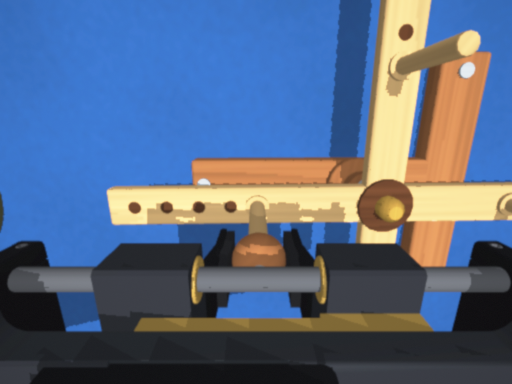

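The bar with the knob lies parallel over the long leg; knob at (258,255), hub at (386,207). Letting go at rest.

>>> {"op": "arm_command", "data": {"translation": [[0,0,0],[0,0,0],[0,0,0],[0,0,0]], "twist": [0,0,0,0], "force": 4}}

```text
time_s: 21.48
tool_pos: [0.4484, 0.0719, 0.2163]
tool_rot: [-179.6, -0.9, 6.9]
force: [1.6, 0.2, 1.7]
grip_width: 0.0312
```

>>> {"op": "arm_command", "data": {"translation": [[0,0,0],[0,0,0],[0,0,0],[0,0,0],[0,0,0],[0,0,0],[0,0,0]], "twist": [0,0,0,0,0,0,0], "grip": 100}}

```text
time_s: 22.35
tool_pos: [0.4463, 0.0715, 0.2148]
tool_rot: [-179.6, -0.6, 6.9]
force: [-0.6, -0.4, 0.1]
grip_width: 0.0857
```

```bash
python3 -c "
from h import *
look('pics/w15.png',187)
plan([.1])"
```

```text
[(np.float64(-0.1), np.float64(0.145)), (np.float64(0.2), np.float64(0.144)), (np.float64(-0.0), np.float64(0.233)), (np.float64(0.2), np.float64(0.204)), (np.float64(0.2), np.float64(0.174))]
t 22.35 knob phi 187.2  tcp-knob mm [-2.1  2. ] tcp phi -173.9
t 22.40 phi -173.9 r 0.1218 z 0.2149 rot [-179.6   -0.6    6.9] F [ 0.5 -0.2 -0.2] g 0.0862
q [-56.  -9.  40. 114.   6.  73. -11.]
[[0.1, 0.2, -0.1]]
[-0.0]
end phi -173.2
```

>>> {"op": "arm_command", "data": {"translation": [[0,0,-0.7],[0,0,-1.0],[0,0,-1.3]], "twist": [0,0,0]}}

```text
time_s: 22.78
tool_pos: [0.4457, 0.0711, 0.2463]
tool_rot: [-179.7, -0.6, 6.9]
force: [-0.7, -0.2, -0.3]
grip_width: 0.087
```

```bash
python3 -c "
from h import *
look('pics/w16.png',187)"
```

```text
[(np.float64(-0.2), np.float64(0.174)), (np.float64(-0.3), np.float64(0.145)), (np.float64(0.1), np.float64(0.234)), (np.float64(0.3), np.float64(0.204)), (np.float64(0.1), np.float64(0.174)), (np.float64(0.1), np.float64(0.144))]
t 22.77 knob phi 187.1  tcp-knob mm [-2.7  1.4] tcp phi -173.7
```

>>> {"op": "arm_command", "data": {"translation": [[0,0,-1.5],[0,0,-1.5],[0,0,-1.5],[0,0,-1],[0,0,0],[0,0,0],[0,0,0],[0,0,0],[0,0,0],[0,0,0]], "twist": [0,0,0,0,0,0,0,0,0,0]}}

```text
time_s: 24.08
tool_pos: [0.4459, 0.0709, 0.307]
tool_rot: [-179.6, -0.7, 6.9]
force: [0.1, 0.0, 0.4]
grip_width: 0.087
```

```bash
python3 -c "
from h import *
look('pics/w17.png',187); print(telemetry.get_obs()['tool_pos'],telemetry.get_obs()['joint_velocities'].round(2))
s=optics.read_camera('side')['img']; cv2.imwrite('pics/s2.png',s)"
```

```text
[(np.float64(-0.1), np.float64(0.175)), (np.float64(-0.1), np.float64(0.145)), (np.float64(0.3), np.float64(0.175)), (np.float64(0.0), np.float64(0.234)), (np.float64(0.0), np.float64(0.204)), (np.float64(0.1), np.float64(0.174)), (np.float64(0.1), np.float64(0.144))]
t 24.07 knob phi 187.0  tcp-knob mm [-2.5  1. ] tcp phi -173.6
[0.44588405 0.07084629 0.30699542] [-0.06 -0.11 -0.03 -0.15 -0.    0.05  0.09]
```

View pics/s2.png

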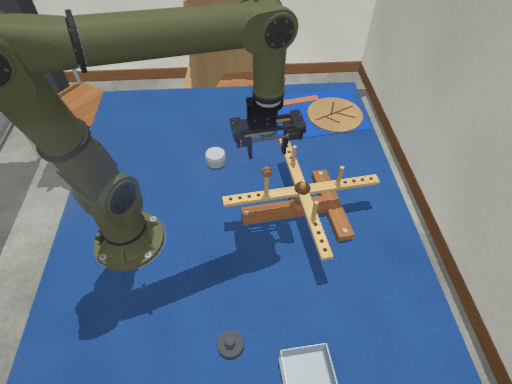

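The knob is at (267,172) over the long leg, the swift is at rest at 187.0°, the gripper is clear, and the bystanders in view are unmoved.

```bash
python3 -c "
from cell import env; print(env.sign_off())"
```

```text
the job is handed in; nothing more can be done
None
```

The free-run check is done and handed in at about 24 s, well inside the 67 s limit. No verdict came back.

- **Spin-up and coast:** I gripped the knob, brought the swift up to about 1.4 rad/s and let go at about 7.3 s. The hand then travelled round with the knob for about 6.5 s with the fingers open on either side. At the camera checks the point between the finger pads was within 8 mm of the knob centre.
- **Re-grip and stop:** I took hold again at about 14 s, while the swift was still turning at roughly 0.35 rad/s. I guided it on in the same direction to the long leg, stopped, and let go.
- **Last checks:** After release the swift read 187.2°, 187.1° and 187.0° over 1.7 s. The leg direction is about 186.9°, so it is at rest in the right place, within measuring error. The wrist force readings stayed around 10 N or less. The gripper was open and about 90 mm above the knob.
- **Bystanders:** In the last side view the tin, weight and box were where they started. The cone was hidden behind the gripper in that view, but the arm never went near it.
- **Disagreements:** On the first descent the hand drifted about 18 mm sideways; I corrected that before gripping. The gripped pose and the camera angle differed by about 1°, or 2.5 mm at the knob, which is roughly the calibration error.

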